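# Sweep the counted jars down the spout

### The arm

A 7-joint arm with a two-finger parallel gripper is mounted at the origin on the work surface. World frame = base frame: x ahead of the robot, y to its left, z up, the work surface at z = 0. Lengths are in m, angles in rad, forces in N, time in s.
With the tool pointing down it reaches from about 0.425 to 0.925 m from the base axis. Payload 6.8 kg.
Tool frame: the origin (TCP) lies midway between the tips of the shut fingers; the grasp point (between the pads) lies 19 mm behind it (r.grip_depth is the distance from the TCP to the grasp point, in m); z points along the fingers, y is the line along which they close (so a half turn about z gives the same grasp; the last joint's range is limited). The gripper opens to 85 mm and grips with 20 to 120 N. Pads are 22 mm wide; open, the fingers measure 114 mm over their backs; the gripper's body (76 mm by 85 mm) begins 54 mm behind the grasp point. The pads swing forward as they close: fully open they stand 13 mm farther back than shut.
Start: joints at [-1.221, 0.477, 0.022, 1.555, -0.011, 1.109, -0.083], TCP at [0.298, 0.606, 0.231] pointing down, gripper open.
Joint ranges: [-2.96, 2.96], [-0.34, 2.1], [-1.41, 1.46], [0.24, 2.44], [-1.37, 4.51], [0.17, 1.92], [-2.96, 2.96]. Speed limits (rad/s): [2.39, 2.39, 3.14, 3.14, 3.14, 3.14, 3.14].

### API

Orientations are given as a rotation vector (axis times angle).
In Python, from bench import telemetry, grab_frame, calibration, order, silhouettes, r gives the robot as it stands.
- The arm moves only by the tool apply_moves, never from a script. Its argument "moves" is a list of rows, each a list of 7 numbers: the turn, a rotation vector about the tool's x, y, z scaled (see below), then the shift along the tool's x, y, z scaled (see below), then the opening, from -1 (shut) to 1 (fully open). A call has exactly 8 rows; each row shifts and turns the commanded pose from where the row before left it, along the tool's axes as they then stand; what a row does not reach is not made up. The controller multiplies each number of a shift by 1000 mm and each number of a turn by 6 degrees. A row lasts 1/12 s, in which the tool goes at most 41.7 mm and 7.16 degrees, less where a joint would pass 70% of its speed; a pose out of reach is approached as far as the arm can. A call with a number of a shift or a turn outside -1 to 1 is refused whole. A call with a gripper value outside its range is refused whole. The fingers move at their own pace and stop on an object; "grip_force" is the grip in N (left out, the last holds). Time passes only in rows, so rows that do not move let the fingers close, or fill a call up. It gives the time, the measured TCP pose, the force, the opening and the grip force at its end, in the units of the state.
- telemetry.get_obs(): the state, without advancing time (a new reading comes with each control period).
- grab_frame(name): name is "scene" or "top" or "wrist"; returns the picture (480x640x3 uint8, blue, green, red); there is no depth.
- calibration(name): a dict with "fx", "fy", "cx", "cy" (pixels), "k1" (the pictures are not rectified: a ray, as slopes to the right and down, at radius r is drawn at 1 + k1 r^2 times it, then the intrinsics apply), "world_from_camera" (4x4, takes a point from camera to world coordinates); the wrist camera has in their place "mount" (4x4, takes a point from camera to tool coordinates, whose origin is the TCP and whose axes are the flange's). Camera axes: x right, y down, z forward; pixel columns grow to the right and rows downward; lengths in m; the calibration is good to about 2 mm. A picture is of the moment at which its call begins: read the wrist's pose just before it. calibration takes no time and is no camera call.
- order.hand_in(): hands the job in; it is judged then, once.
Trained networks look in the newest picture that a camera, given by its name, has taken for a name from the list of things; names that differ only in an ending like _2 or _b are one class to them, and where a whole thing is asked for, a point or a joint stands for the part that bears it (a point fixed in the world has none). Each returns a list of dicts, best first, with "p" (0 to 1); they miss things now and then, are a little off and sometimes report something else, mostly with a low value. They report only what shows in the picture. A call takes as long as a camera call.
- silhouettes(thing, camera): "mask" (480x640 bool, what is visible of it) and "extent" ([centre column, centre row, width, height] in pixels, round what is visible of it).
The state is a dict: "clock": time; "joints": joint angles; "qvel": joint speeds; "tau": joint torques, N m; "tcp_pos": TCP position; "orientation": TCP orientation; "contact_force": force on the tool from outside, world axes, zero at the start; "moment": the same for the moment, N m; "grip_width": finger opening in m; "gripper_force": force on a finger pad.
Only numpy, scipy, OpenCV 4.12 (cv2) and the standard library are available. Lean on these libraries where they do the work, as an engineer would, in place of code of your own. Each camera call takes 0.05 s, during which the arm holds its last target. There are 200 camera calls.

### The job

The count is done: sweep all five small jars along the counting tray and off its spout, so that they slide down into the red bin under it. Only push them along the deck with the fingertips, never pick one up, and leave the big jar and the white vial standing where they are on the tray. Do not disturb the other things on the bench, and finish with the hand clear.

Things in the scene. Friction and masses are not known exactly. Their poses are not given: they have to be found in the camera images.
- tray: fixed steel counting tray on legs. Smooth level deck, top face 110 mm above the bench. Origin on the bench; own x across, y along it, spout at the -y end. Deck inside: x -110 to 110 mm, y -190 (spout edge) to 209. Rims 25 mm high on both long sides and the +y end; from y = -101 to -161 slanting rims narrow the deck to the spout
- spout (a point): middle of the spout's edge at deck height, tray axes. The spout is 110 mm wide between straight 25 mm high cheeks (tray x -55 to 55 mm). It has no rim at this edge: the deck ends and drops as a 50 degree apron, 42 mm long, down which jars slide by themselves into the bin (-y points out over it)
- bin: the red picking bin under the spout, fixed in place: 170 mm long (along the tray's x), 110 mm wide, 75 mm high, one end wall lower (44 mm), walls 3 mm, open on top. Origin: centre of its underside; its x and y run along the tray's, turned half round
- jar1: one of five alike small screw-lid jars: upright round tub, clear with a flat dark lid, 32 mm diameter, 22 mm high, about 18 g, standing on the tray's deck at the start. Loose; slides when pushed. Origin: centre of its underside, z up; they may be in any order
- jar2: one of five alike small screw-lid jars: upright round tub, clear with a flat dark lid, 32 mm diameter, 22 mm high, about 18 g, standing on the tray's deck at the start. Loose; slides when pushed. Origin: centre of its underside, z up; they may be in any order
- jar3: one of five alike small screw-lid jars: upright round tub, clear with a flat dark lid, 32 mm diameter, 22 mm high, about 18 g, standing on the tray's deck at the start. Loose; slides when pushed. Origin: centre of its underside, z up; they may be in any order
- jar4: one of five alike small screw-lid jars: upright round tub, clear with a flat dark lid, 32 mm diameter, 22 mm high, about 18 g, standing on the tray's deck at the start. Loose; slides when pushed. Origin: centre of its underside, z up; they may be in any order
- jar5: one of five alike small screw-lid jars: upright round tub, clear with a flat dark lid, 32 mm diameter, 22 mm high, about 18 g, standing on the tray's deck at the start. Loose; slides when pushed. Origin: centre of its underside, z up; they may be in any order
- big_jar: the one big jar of the same make: 44 mm diameter, 38 mm high, about 60 g, loose, standing on the tray among the small jars. Origin: centre of its underside, z up. It stays
- vial: upright white pop-top vial, 30 mm diameter, 45 mm high, 30 g, loose, standing on the tray's deck near the end away from the spout (its small lid tab sticks out 7 mm more). Origin: centre of its underside, z up. It stays
- label_roll: bystander: roll of labels lying on the bench on the robot's side of the tray, 76 mm diameter, 50 mm high; origin at the centre of its underside
- marker: bystander: marker pen lying on the bench to the left of the tray, 130 mm long (along its y), 16 mm thick; origin under its middle
- tally: bystander: small round steel hand counter on the bench, 48 mm diameter, 26 mm high (button to 35); origin under its middle
- carton: bystander: small carton on the bench beyond the tray, 70 x 110 x 60 mm high; origin at the centre of its underside
- spray: bystander: white bottle standing on the bench to the left of the tray, 52 mm diameter, 130 mm high; origin at the centre of its underside

How it is judged:
By the outcome, as a careful person would: the job done as asked, in the order asked, and still so for the second after the job is handed in, with the robot touching nothing.
It also fails if it takes over 67 s, if anything falls off the work surface, if the arm or the gripper's body presses on something with over 40 N, if the wrist force passes 120 N, or if a joint passes its speed limit or range.

## Working session

There is one attempt and no reset: what is moved stays moved. The work goes in short steps, Python scripts to look and compute and a tool call to move; the robot and the scene stay as the last step left them, time stands still between calls to the robot, and variables do not carry over. Pictures are saved under pics/ and viewed, at most 10 in all, crops included, and the job is handed in when it is done.

Besides the shell and the picture viewer there is one more tool, called after "Call:" as name([rows], argument=value, ...), one row to a line, values as JSON. apply_moves: Moves the arm, as the interface text tells. Its arguments: {"type":"object","properties":{"moves":{"type":"array"},"grip_force":{"type":"number"}},"required":["moves"]}

```bash
mkdir -p pics; ls; cat > h.py <<'E'
import numpy as np, cv2
from bench import telemetry, grab_frame, calibration, order, silhouettes, r
def ray(cam,uv):
    c=calibration(cam);K=np.array([[c['fx'],0,c['cx']],[0,c['fy'],c['cy']],[0,0,1.]])
    p=cv2.undistortPoints(np.array(uv,float).reshape(-1,1,2),K,np.array([c['k1'],0,0,0.]))[:,0]
    T=np.array(c['world_from_camera']);d=np.c_[p,np.ones(len(p))]@T[:3,:3].T
    return T[:3,3],d
def atz(cam,uv,z):
    o,d=ray(cam,uv);return o+d*((z-o[2])/d[:,2:])
E
python3 - <<'E'
from h import *
print(telemetry.get_obs())
for c in('top','scene'):
    im=grab_frame(c);cv2.imwrite(f'pics/{c}0.png',im)
    print(c,np.round(calibration(c)['world_from_camera'],3))
    for t in('tray','bin','jar1','big_jar','vial','carton','spray'):
        for s in silhouettes(t,c):
            if s['p']>.3:print(t,round(s['p'],2),np.round(s['extent'],1))
E
```

```text
pics
{'clock': 0.0, 'joints': array([-1.22113006,  0.4777688 ,  0.02232265,  1.55645439, -0.01147483,
        1.10929301, -0.08309766]), 'qvel': array([-0.002368  , -0.00048029, -0.00120978, -0.00040223, -0.00049274,
       -0.00025222,  0.00202193]), 'tau': array([-1.13648020e-03, -5.96439207e+01,  1.60761941e+00, -2.81197107e+01,
        1.25017544e-02,  9.41935752e-03, -3.76544747e-06]), 'tcp_pos': array([0.2980626 , 0.60496863, 0.23034514]), 'orientation': array([-7.12658892e-01, -3.05942212e+00,  2.78979834e-03]), 'contact_force': array([0.10404174, 0.22164218, 1.13965361]), 'moment': array([0.02359551, 0.00420439, 0.00222044]), 'gripper_force': 0.0, 'grip_width': 0.08514002193083346}
top [[-0.012 -0.998  0.066  0.455]
 [-1.     0.013  0.012 -0.023]
 [-0.012 -0.065 -0.998  1.409]
 [ 0.     0.     0.     1.   ]]
tray 0.57 [297.2 228.8 205.2 116. ]
bin 0.58 [298.8 227.9 201.3 117.5]
jar1 0.68 [254.2 196.2  13.2  11. ]
jar1 0.67 [303.1 199.2  12.8  14.9]
jar1 0.67 [247.2 255.2  16.   12.7]
jar1 0.55 [268.9 228.9  15.1  15.6]
jar1 0.43 [292.7 262.3  13.2  13.2]
big_jar 0.84 [316.6 237.   17.9  21.6]
vial 0.78 [220.6 225.4  19.6  16.9]
carton 0.92 [242.9 148.   53.5  44.4]
spray 0.88 [152.7 293.4  30.4  25.7]
spray 0.66 [255.6 195.9  13.1  10.9]
scene [[-0.052  0.782 -0.621  1.136]
 [ 0.999  0.043 -0.03   0.014]
 [ 0.003 -0.622 -0.783  0.836]
 [ 0.     0.     0.     1.   ]]
tray 0.93 [344.8 254.  233.3 142.2]
bin 0.72 [225.2 247.   70.7  80.6]
jar1 0.73 [354.9 205.2  15.2  18. ]
jar1 0.69 [376.1 237.8  19.7  19. ]
jar1 0.64 [404.5 214.7  17.7  12.7]
jar1 0.51 [340.7 262.3  19.2  19.4]
big_jar 0.78 [321.8 224.4  21.3  26.9]
vial 0.9 [434.4 239.6  20.9  23.9]
carton 0.67 [417.3 358.9  78.8  63.3]
spray 0.71 [503.8 209.6  33.9  49.8]
```

View pics/top0.png

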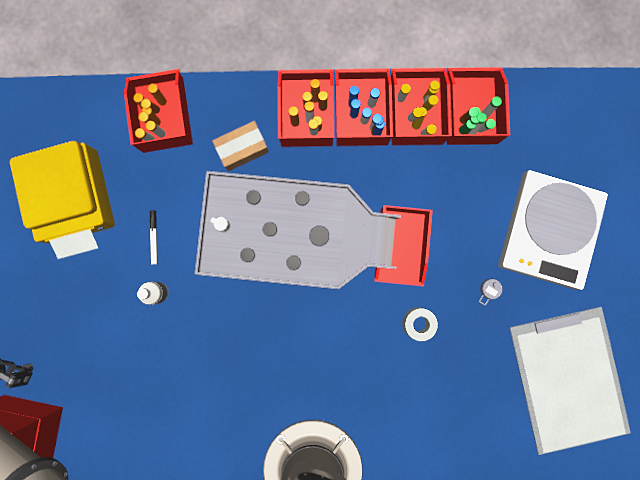

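View pics/scene0.png

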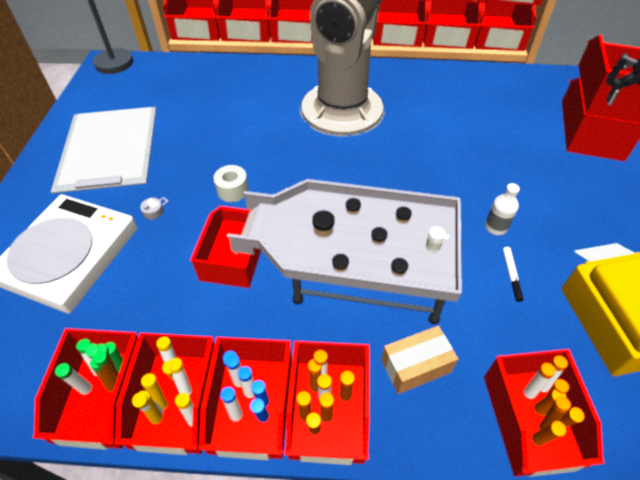

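The top view shows five dark lids near (253,197), (302,198), (270,229), (247,255) and (293,262). The big jar is at (319,236), the vial at (220,224), and the spout points right at about x=378. Next I'll zoom in for tray corners and blob centres.

```bash
python3 - <<'E'
from h import *
im=cv2.imread('pics/top0.png');c=im[160:300,190:390]
cv2.imwrite('pics/crop.png',cv2.resize(c,None,fx=4,fy=4,interpolation=cv2.INTER_CUBIC))
g=c.max(2);m=(g<125).astype(np.uint8)
n,l,s,ce=cv2.connectedComponentsWithStats(m)
for i in range(1,n):
    if 80<s[i,4]<600:
        uv=ce[i]+[190,160];print(s[i],uv,np.round(atz('top',uv,.132 if s[i,4]<300 else .148),4))
E
```

```text
[ 35   0  27  11 123] [236.51219512 164.31707317] [[0.7074 0.1588 0.132 ]]
[  8  14 139  98 285] [235.84210526 203.38245614] [[0.62   0.1605 0.132 ]]
[51 89 14 13 87] [246.1954023  255.68965517] [[0.5041 0.1381 0.132 ]]
```

View pics/crop.png

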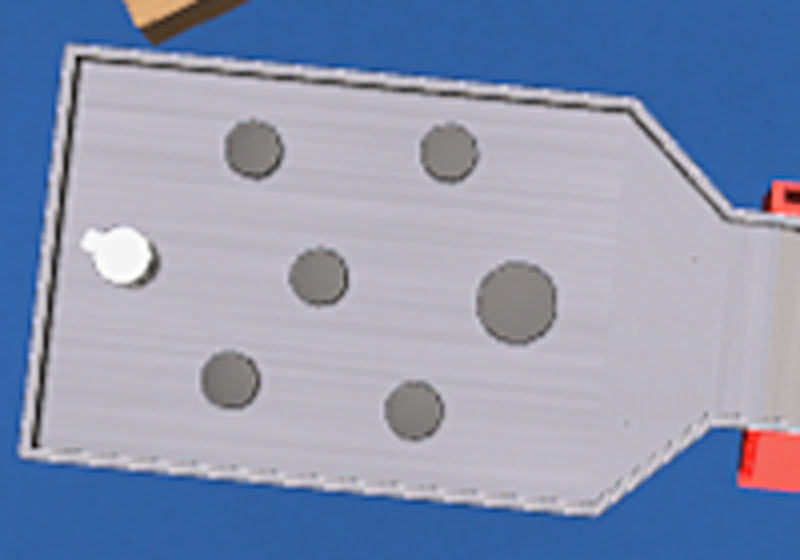

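The crop shows lids at (253,149), (449,152), (319,277), (230,380) and (414,410). The big jar is at (517,302), the vial at (123,256) with its tab toward the upper left, and the rim corners are clear.

```bash
cat >> h.py <<'E'
def crop(p): return np.array(p,float)/4+[190,160]-.375
def fit():
    uv=crop([(70,47),(25,457),(633,99),(598,515),(727,212),(712,420)])
    t=np.array([(112,211),(-112,211),(112,-102),(-112,-102),(57,-161),(-57,-161)])/1e3
    w=atz('top',uv,.135)[:,:2]
    from scipy.optimize import least_squares
    R=lambda a:np.array([[np.cos(a),-np.sin(a)],[np.sin(a),np.cos(a)]])
    s=least_squares(lambda q:(t@R(q[2]).T+q[:2]-w).ravel(),[.57,0,0]).x
    return s,R(s[2]),t@R(s[2]).T+s[:2]-w
E
python3 - <<'E'
from h import *
s,R,e=fit();print(np.round(s,4));print(np.round(e*1e3,1).tolist())
for n,p,z in[('A',(253,149),.132),('B',(449,152),.132),('C',(319,277),.132),('D',(230,380),.132),('E',(414,410),.132),('big',(517,302),.148),('vial',(125,257),.155)]:
    w=atz('top',crop([p]),z)[0,:2];print(n,np.round(w,4),'tray mm',np.round((w-s[:2])@R*1e3,1))
from scipy.spatial.transform import Rotation as Ro
M=Ro.from_rotvec(telemetry.get_obs()['orientation']).as_matrix();print(np.round(M,3))
print(calibration('wrist')['mount'])
E
```

```text
[ 0.5555  0.0264 -0.1081]
[[-2.4, 0.3], [1.5, -0.4], [-2.4, 0.3], [3.0, 1.7], [-0.2, -1.9], [0.4, 0.0]]
A [0.6339 0.1227] tray mm [ 67.5 104.2]
B [0.6307 0.0144] tray mm [76.  -3.8]
C [0.5625 0.0867] tray mm [ 0.4 60.7]
D [0.5064 0.1361] tray mm [-60.7 103.7]
E [0.4887 0.0352] tray mm [-67.4   1.5]
big [ 0.5461 -0.022 ] tray mm [ -4.2 -49.2]
vial [0.5728 0.1899] tray mm [ -0.4 164.4]
[[-0.897  0.442  0.   ]
 [ 0.442  0.897  0.   ]
 [ 0.     0.    -1.   ]]
[[ 5.24977677e-05 -9.63758986e-01 -2.66774462e-01  6.97799564e-02]
 [ 9.99999638e-01 -1.75990443e-04  8.32576394e-04 -5.01515522e-04]
 [-8.49352737e-04 -2.66774409e-01  9.63758628e-01 -1.41124124e-01]
 [ 0.00000000e+00  0.00000000e+00  0.00000000e+00  1.00000000e+00]]
```

Call:
apply_moves([
  [0,0,1,0,0,0,-0.435],
  [0,0,1,0,0,0,-0.435],
  [0,0,1,0,0,0,-0.435],
  [0,0,1,0,0,0,-0.435],
  [0,0,1,0,0,0,-0.435],
  [0,0,1,0,0,0,-0.435],
  [0,0,1,0,0,0,-0.435],
  [0,0,1,0,0,0,-0.435],
], grip_force=40)

```text
clock: 1.47
tcp_pos: [0.2983, 0.6055, 0.2313]
orientation: [-1.902, -2.5, -0.0]
contact_force: [-0.8, 0.2, 0.7]
grip_width: 0.024
gripper_force: 0.0
```

Call:
apply_moves([
  [0,0,1,0,0,0,-0.435],
  [0,0,1,0,0,0,-0.435],
  [0,0,1,0,0,0,-0.435],
  [0,0,0.66,0,0,0,-0.435],
  [0,0,0,-0.03,0.024,0,-0.435],
  [0,0,0,-0.03,0.024,0,-0.435],
  [0,0,0,-0.03,0.024,0,-0.435],
  [0,0,0,-0.03,0.024,0,-0.435],
])

```text
clock: 2.13
tcp_pos: [0.3814, 0.4745, 0.2314]
orientation: [2.337, 2.099, 0.001]
contact_force: [0.7, 0.3, 1.0]
grip_width: 0.0238
gripper_force: 0.0
```

Call:
apply_moves([
  [0,0,0,-0.03,0.024,0,-0.435],
  [0,0,0,-0.03,0.024,0,-0.435],
  [0,0,0,-0.03,0.024,0,-0.435],
  [0,0,0,-0.03,0.024,0,-0.435],
  [0,0,0,-0.03,0.024,0,-0.435],
  [0,0,0,-0.03,0.024,0,-0.435],
  [0,0,0,-0.03,0.024,0,-0.435],
  [0,0,0,0,0,0,-0.435],
])

```text
clock: 2.8
tcp_pos: [0.5298, 0.2398, 0.2322]
orientation: [2.347, 2.081, 0.001]
contact_force: [0.7, -0.9, 0.9]
grip_width: 0.0245
gripper_force: 0.0
```

```bash
cat >> h.py <<'E'
def where():
    from scipy.spatial.transform import Rotation as Ro
    o=telemetry.get_obs();s,R,e=fit();p=o['tcp_pos']
    M=Ro.from_rotvec(o['orientation']).as_matrix()
    a=np.degrees(np.arctan2(M[1,0],M[0,0])-s[2])-90
    print('t',round(o['clock'],2),'tray mm',np.round((p[:2]-s[:2])@R*1e3,1),'z',round(p[2]*1e3,1),'yaw err',round(a,2),'tilt',np.round(M[2],3),'w',round(o['grip_width'],4),'F',np.round(o['contact_force'],1),'q',np.round(o['joints'],2))
E
python3 -c "
from h import *;where()"
```

```text
t 2.8 tray mm [-48.6 209.3] z 232.2 yaw err -0.68 tilt [-0.003  0.004 -1.   ] w 0.0245 F [ 0.7 -0.9  0.9] q [-0.87  0.34  0.43  1.81 -0.16  1.03 -0.51]
```

Call:
apply_moves([
  [0,0,0,-0.027,0.0208,0,-0.435],
  [0,0,0,-0.027,0.0208,0,-0.435],
  [0,0,0,-0.027,0.0208,0,-0.435],
  [0,0,0,-0.027,0.0208,0,-0.435],
  [0,0,0,-0.027,0.0208,0,-0.435],
  [0,0,0,-0.027,0.0208,0,-0.435],
  [0,0,0,0,0,0.03,-0.435],
  [0,0,0,0,0,0.03,-0.435],
])

```text
clock: 3.47
tcp_pos: [0.6345, 0.0713, 0.1727]
orientation: [2.34, 2.09, 0.007]
contact_force: [-0.7, 1.3, -0.8]
grip_width: 0.0245
gripper_force: 0.0
```

Call:
apply_moves([
  [0,0,0,0,0,0.025,-0.435],
  [0,0,0,0,0,0.02,-0.435],
  [0,0,0,0,0,0.01,-0.435],
  [0,0,0,0,0,0,-0.435],
  [0,0,0,0,0,0,-0.435],
  [0,0,0,0,0,0,-0.435],
  [0,0,0,0,0,0,-0.435],
  [0,0,0,0,0,0,-0.435],
])

```text
clock: 4.13
tcp_pos: [0.6327, 0.0746, 0.1177]
orientation: [2.337, 2.098, 0.003]
contact_force: [0.3, 0.6, -0.1]
grip_width: 0.0243
gripper_force: 0.0
```

```bash
python3 -c "
from h import *;where()
cv2.imwrite('pics/w1.png',np.vstack([cv2.resize(grab_frame('scene')[160:300,200:480],(560,280)),cv2.resize(grab_frame('wrist'),(400,300),interpolation=cv2.INTER_AREA)[:,:].copy() if 0 else cv2.copyMakeBorder(cv2.resize(grab_frame('wrist'),(400,300)),0,0,0,160,0)]))"
```

```text
t 4.13 tray mm [71.5 56.3] z 117.7 yaw err 0.0 tilt [ 0.001  0.002 -1.   ] w 0.0243 F [ 0.3  0.6 -0.1] q [-0.51  0.57  0.42  1.77 -0.29  0.86 -0.08]
```

View pics/w1.png

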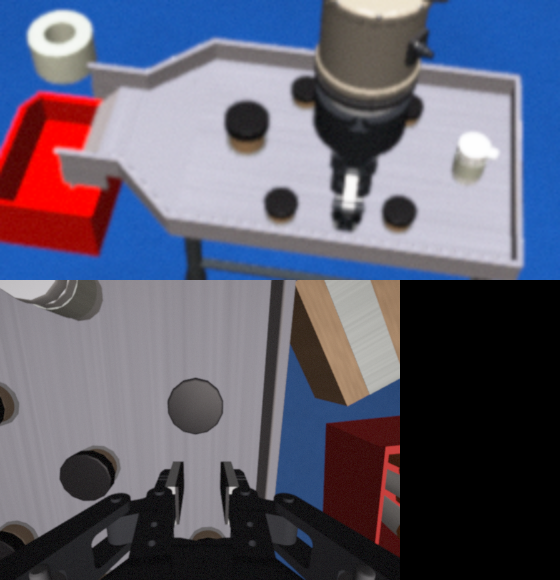

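The scene view and wrist view show the fingers centred between jars A and B, clear of everything. I'll push B now.

Call:
apply_moves([
  [0,0,0,-0.012,0.0015,0.001,-0.435],
  [0,0,0,-0.012,0.0015,0.001,-0.435],
  [0,0,0,-0.012,0.0015,0,-0.435],
  [0,0,0,-0.012,-0.0026,0,-0.435],
  [0,0,0,-0.012,-0.0026,0,-0.435],
  [0,0,0,-0.012,-0.0026,0,-0.435],
  [0,0,0,-0.012,-0.0026,0,-0.435],
  [0,0,0,-0.012,-0.0026,0,-0.435],
])

```text
clock: 4.9
tcp_pos: [0.6124, -0.0215, 0.1143]
orientation: [-2.339, -2.098, 0.0]
contact_force: [-1.1, 0.3, 0.3]
grip_width: 0.0244
gripper_force: 0.1
```

```bash
python3 -c "
from h import *;where()
cv2.imwrite('pics/w2.png',np.vstack([cv2.resize(grab_frame('scene')[160:300,200:480],(560,280)),cv2.copyMakeBorder(cv2.resize(grab_frame('wrist'),(400,300)),0,0,0,160,0)]))"
```

```text
t 4.9 tray mm [ 61.7 -41.5] z 114.3 yaw err -0.02 tilt [ 0. -0. -1.] w 0.0244 F [-1.1  0.3  0.3] q [-0.38  0.54  0.42  1.83 -0.29  0.83  0.08]
```

View pics/w2.png

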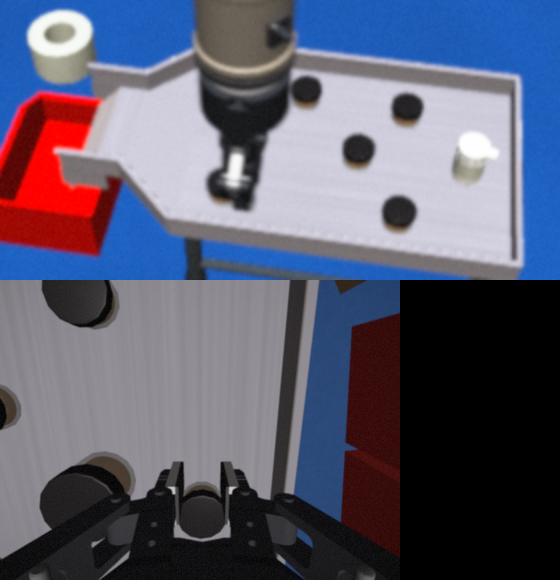

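Jar B sits cradled between the tips, at about (203,510) in the wrist view, and the big jar is clear. I'll carry on around it.

Call:
apply_moves([
  [0,0,0,-0.012,0,0,-0.435],
  [0,0,0,-0.012,0,0,-0.435],
  [0,0,0,-0.012,0,0,-0.435],
  [0,0,0,-0.0115,-0.0075,0,-0.435],
  [0,0,0,-0.0115,-0.0075,0,-0.435],
  [0,0,0,-0.0115,-0.0075,0,-0.435],
  [0,0,0,-0.0115,-0.0075,0,-0.435],
  [0,0,0,-0.0115,-0.0075,0,-0.435],
])

```text
clock: 5.67
tcp_pos: [0.5643, -0.1101, 0.1143]
orientation: [-2.338, -2.098, 0.0]
contact_force: [-0.6, -0.2, 0.6]
grip_width: 0.024
gripper_force: 0.1
```

```bash
python3 -c "
from h import *;where()
cv2.imwrite('pics/w3.png',np.vstack([cv2.resize(grab_frame('scene')[160:300,200:480],(560,280)),cv2.copyMakeBorder(cv2.resize(grab_frame('wrist'),(400,300)),0,0,0,160,0)]))"
```

```text
t 5.67 tray mm [  23.4 -134.7] z 114.3 yaw err -0.01 tilt [ 0. -0. -1.] w 0.024 F [-0.6 -0.2  0.6] q [-0.25  0.48  0.43  1.92 -0.28  0.79  0.23]
```

View pics/w3.png

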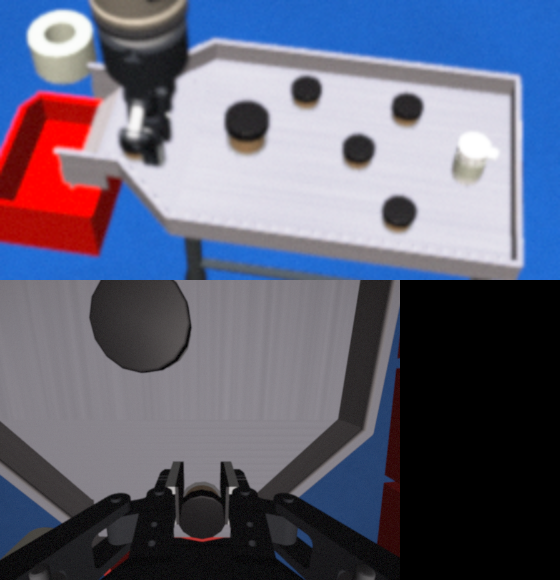

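Call:
apply_moves([
  [0,0,0,-0.0115,-0.0075,0,-0.435],
  [0,0,0,-0.0105,0,0,-0.435],
  [0,0,0,-0.0105,0,0,-0.435],
  [0,0,0,-0.0105,0,0,-0.435],
  [0,0,0,-0.0105,0,0,-0.435],
  [0,0,0,0,0,0,-0.435],
  [0,0,0,0,0,-0.03,-0.435],
  [0,0,0,0,0,-0.034,-0.435],
])

```text
clock: 6.43
tcp_pos: [0.5506, -0.1611, 0.1768]
orientation: [-2.335, -2.095, 0.006]
contact_force: [-0.0, -0.2, -0.5]
grip_width: 0.0241
gripper_force: 0.0
```

Call:
apply_moves([
  [0,0,0,0.034,0.0053,0,-0.435],
  [0,0,0,0.034,0.0053,0,-0.435],
  [0,0,0,0.034,0.0053,0,-0.435],
  [0,0,0,0.034,0.0053,0,-0.435],
  [0,0,0,0.034,0.0053,0,-0.435],
  [0,0,0,0.034,0.0053,0,-0.435],
  [0,0,0,0.034,0.0053,0,-0.435],
  [0,0,0,0.034,0.0053,0,-0.435],
])

```text
clock: 7.1
tcp_pos: [0.6242, 0.1065, 0.1782]
orientation: [-2.338, -2.099, -0.0]
contact_force: [0.7, -0.4, 0.7]
grip_width: 0.024
gripper_force: 0.0
```

```bash
python3 -c "
from h import *;where()
grab_frame('scene')
for t in('jar1','big_jar','vial'):
  for s in silhouettes(t,'scene'):
    if s['p']>.2:print(t,round(s['p'],2),np.round(s['extent'],1))"
```

```text
t 7.1 tray mm [59.6 87. ] z 178.2 yaw err 0.02 tilt [ 0. -0. -1.] w 0.024 F [ 0.7 -0.4  0.7] q [-0.57  0.49  0.41  1.73 -0.23  0.97 -0.18]
jar1 0.72 [399.9 267.6  15.1  19.9]
jar1 0.67 [214.5 252.5  17.6  17.7]
jar1 0.67 [375.9 238.2  19.1  21.1]
jar1 0.5 [354.6 206.2  15.9  17.5]
big_jar 0.8 [323.5 225.8  26.4  28.3]
big_jar 0.74 [343.5 252.7 235.8 140. ]
vial 0.66 [437.2 239.9  23.4  26.2]
```

Jar B is in the bin at (214,252) in the scene view. Next is A.

Call:
apply_moves([
  [0,0,0,0.03,0.004,0,-0.435],
  [0,0,0,0.03,0.004,0,-0.435],
  [0,0,0,0,0,0.02,-0.435],
  [0,0,0,0,0,0.022,-0.435],
  [0,0,0,0,0,0.022,-0.435],
  [0,0,0,0,0,0,-0.435],
  [0,0,0,0,0,0,-0.435],
  [0,0,0,0,0,0,-0.435],
])

```text
clock: 7.97
tcp_pos: [0.6386, 0.1618, 0.1149]
orientation: [2.34, 2.096, -0.0]
contact_force: [-1.2, 1.1, 0.6]
grip_width: 0.0243
gripper_force: 0.0
```

```bash
python3 -c "
from h import *;where()"
```

```text
t 7.97 tray mm [ 68.  143.5] z 114.9 yaw err -0.11 tilt [-0.  0. -1.] w 0.0243 F [-1.2  1.1  0.6] q [-0.61  0.6   0.38  1.71 -0.27  0.88 -0.23]
```

Call:
apply_moves([
  [0,0,0,-0.0125,-0.0003,0,-0.435],
  [0,0,0,-0.0125,-0.0003,0,-0.435],
  [0,0,0,-0.0125,-0.0003,0,-0.435],
  [0,0,0,-0.0125,-0.0003,0,-0.435],
  [0,0,0,-0.0125,-0.0003,0,-0.435],
  [0,0,0,-0.0125,-0.0003,0,-0.435],
  [0,0,0,-0.0125,-0.0003,0,-0.435],
  [0,0,0,-0.0125,-0.0003,0,-0.435],
])

```text
clock: 8.63
tcp_pos: [0.625, 0.0628, 0.1144]
orientation: [2.338, 2.098, 0.0]
contact_force: [-0.4, 0.8, 1.3]
grip_width: 0.0243
gripper_force: 0.5
```

Call:
apply_moves([
  [0,0,0,-0.0125,-0.0003,0,-0.435],
  [0,0,0,-0.0125,-0.0003,0,-0.435],
  [0,0,0,-0.0125,-0.0003,0,-0.435],
  [0,0,0,-0.0125,-0.0003,0,-0.435],
  [0,0,0,-0.0125,-0.0003,0,-0.435],
  [0,0,0,-0.0125,-0.0003,0,-0.435],
  [0,0,0,-0.0125,-0.0003,0,-0.435],
  [0,0,0,-0.0125,-0.0003,0,-0.435],
])

```text
clock: 9.3
tcp_pos: [0.6118, -0.0362, 0.1143]
orientation: [-2.338, -2.098, -0.0]
contact_force: [0.2, 0.4, 1.8]
grip_width: 0.0239
gripper_force: 0.5
```

Call:
apply_moves([
  [0,0,0,-0.0125,-0.0003,0,-0.435],
  [0,0,0,-0.0125,-0.0003,0,-0.435],
  [0,0,0,-0.0115,-0.0075,0,-0.435],
  [0,0,0,-0.0115,-0.0075,0,-0.435],
  [0,0,0,-0.0115,-0.0075,0,-0.435],
  [0,0,0,-0.0115,-0.0075,0,-0.435],
  [0,0,0,-0.0115,-0.0075,0,-0.435],
  [0,0,0,-0.0115,-0.0075,0,-0.435],
])

```text
clock: 9.97
tcp_pos: [0.5553, -0.1245, 0.1143]
orientation: [-2.338, -2.098, 0.0]
contact_force: [-0.1, -0.0, -0.1]
grip_width: 0.0239
gripper_force: 0.0
```

```bash
python3 -c "
from h import *;where()"
```

```text
t 9.97 tray mm [  16.  -150.1] z 114.3 yaw err 0.0 tilt [ 0. -0. -1.] w 0.0239 F [-0.1 -0.  -0.1] q [-0.2   0.47  0.4   1.94 -0.25  0.78  0.24]
```

Call:
apply_moves([
  [0,0,0,-0.0105,0,0,-0.435],
  [0,0,0,-0.0105,0,0,-0.435],
  [0,0,0,-0.0105,0,0,-0.435],
  [0,0,0,-0.0105,0,0,-0.435],
  [0,0,0,0,0,0,-0.435],
  [0,0,0,0,0,-0.03,-0.435],
  [0,0,0,0,0,-0.034,-0.435],
  [0,0,0,0,0,0,-0.435],
])

```text
clock: 10.63
tcp_pos: [0.5557, -0.1665, 0.1838]
orientation: [2.333, 2.093, 0.009]
contact_force: [1.3, -0.7, 0.2]
grip_width: 0.0243
gripper_force: 0.0
```

Call:
apply_moves([
  [0,0,0,0.034,-0.012,0,-0.435],
  [0,0,0,0.034,-0.012,0,-0.435],
  [0,0,0,0.034,-0.012,0,-0.435],
  [0,0,0,0.034,-0.012,0,-0.435],
  [0,0,0,0.034,-0.012,0,-0.435],
  [0,0,0,0.034,-0.012,0,-0.435],
  [0,0,0,0.034,-0.012,0,-0.435],
  [0,0,0,0,0,0,-0.435],
])

```text
clock: 11.3
tcp_pos: [0.4927, 0.0888, 0.1781]
orientation: [-2.324, -2.109, -0.003]
contact_force: [-0.0, 0.4, -0.3]
grip_width: 0.0244
gripper_force: 0.0
```

```bash
python3 -c "
from h import *;where()
grab_frame('scene')
for t in('jar1','big_jar','vial'):
  for s in silhouettes(t,'scene'):
    if s['p']>.2:print(t,round(s['p'],2),np.round(s['extent'],1))"
```

```text
t 11.3 tray mm [-69.2  55.2] z 178.1 yaw err 0.63 tilt [ 0.003 -0.001 -1.   ] w 0.0244 F [-0.   0.4 -0.3] q [-0.61  0.26  0.36  2.04 -0.13  0.86 -0.27]
jar1 0.71 [402.4 214.8  17.6  11.7]
jar1 0.55 [376.1 236.8  16.5  20.3]
jar1 0.5 [354.4 206.6  14.4  19.2]
jar1 0.49 [227.6 252.3  12.8  17.7]
jar1 0.45 [215.  252.4  10.6  17.5]
big_jar 0.72 [377.1 236.4  17.9  14.3]
big_jar 0.55 [322.3 225.8  25.2  26.4]
vial 0.7 [437.5 239.6  20.4  26. ]
vial 0.39 [418.1 359.1  77.   66.7]
```

Call:
apply_moves([
  [0,0,0,0,0,0.02,-0.435],
  [0,0,0,0,0,0.022,-0.435],
  [0,0,0,0,0,0.022,-0.435],
  [0,0,0,0,0,0,-0.435],
  [0,0,0,0,0,0,-0.435],
  [0,0,0,0,0,0,-0.435],
  [0,0,0,0,0,0,-0.435],
  [0,0,0,0,0,0,-0.435],
])

```text
clock: 12.17
tcp_pos: [0.495, 0.0802, 0.1154]
orientation: [2.338, 2.097, 0.003]
contact_force: [-0.6, -0.7, 0.2]
grip_width: 0.0243
gripper_force: 0.0
```

```bash
python3 -c "
from h import *;where()"
```

```text
t 12.17 tray mm [-66.  47.] z 115.4 yaw err -0.03 tilt [ 0.001  0.002 -1.   ] w 0.0243 F [-0.6 -0.7  0.2] q [-0.57  0.36  0.34  2.09 -0.18  0.72 -0.22]
```

Call:
apply_moves([
  [0,0,0,-0.013,0,0,-0.435],
  [0,0,0,-0.013,0,0,-0.435],
  [0,0,0,-0.013,0,0,-0.435],
  [0,0,0,-0.013,0,0,-0.435],
  [0,0,0,-0.013,0,0,-0.435],
  [0,0,0,-0.013,0,0,-0.435],
  [0,0,0,-0.013,0,0,-0.435],
  [0,0,0,-0.013,0,0,-0.435],
])

```text
clock: 12.83
tcp_pos: [0.4827, -0.0246, 0.1148]
orientation: [2.338, 2.097, 0.001]
contact_force: [0.1, 0.1, 0.6]
grip_width: 0.0241
gripper_force: 0.1
```

Call:
apply_moves([
  [0,0,0,-0.013,0,0,-0.435],
  [0,0,0,-0.013,0,0,-0.435],
  [0,0,0,-0.0115,0.0078,0,-0.435],
  [0,0,0,-0.0115,0.0078,0,-0.435],
  [0,0,0,-0.0115,0.0078,0,-0.435],
  [0,0,0,-0.0115,0.0078,0,-0.435],
  [0,0,0,-0.0115,0.0078,0,-0.435],
  [0,0,0,-0.0115,0.0078,0,-0.435],
])

```text
clock: 13.5
tcp_pos: [0.5191, -0.1242, 0.1148]
orientation: [2.338, 2.097, 0.0]
contact_force: [-1.1, -0.1, -1.0]
grip_width: 0.024
gripper_force: 0.1
```

```bash
python3 -c "
from h import *;where()
grab_frame('scene')
for t in('jar1','big_jar'):
  for s in silhouettes(t,'scene'):
    if s['p']>.2:print(t,round(s['p'],2),np.round(s['extent'],1))"
```

```text
t 13.5 tray mm [ -20.  -153.7] z 114.8 yaw err -0.03 tilt [-0.  0. -1.] w 0.024 F [-1.1 -0.1 -1. ] q [-0.19  0.41  0.38  2.02 -0.22  0.75  0.22]
jar1 0.77 [403.4 215.6  13.1  14.1]
jar1 0.75 [378.6 235.9  14.1  20.2]
jar1 0.68 [225.8 248.3  69.2  82.3]
jar1 0.61 [226.8 251.1  13.2  14.3]
jar1 0.48 [212.7 252.1  15.8  19.2]
jar1 0.47 [261.3 214.8   8.6  10.7]
big_jar 0.64 [322.7 227.1  27.6  27.6]
```

Call:
apply_moves([
  [0,0,0,-0.01,0.0006,0,-0.435],
  [0,0,0,-0.01,0.0006,0,-0.435],
  [0,0,0,-0.01,0.0006,0,-0.435],
  [0,0,0,-0.01,0.0006,0,-0.435],
  [0,0,0,0,0,0,-0.435],
  [0,0,0,0,0,-0.03,-0.435],
  [0,0,0,0,0,-0.034,-0.435],
  [0,0,0,0,0,0,-0.435],
])

```text
clock: 14.32
tcp_pos: [0.5204, -0.164, 0.1836]
orientation: [2.334, 2.093, 0.009]
contact_force: [1.0, -1.1, -0.0]
grip_width: 0.0241
gripper_force: 0.0
```

Call:
apply_moves([
  [0,0,0,0.034,-0.0044,0,-0.435],
  [0,0,0,0.034,-0.0044,0,-0.435],
  [0,0,0,0.034,-0.0044,0,-0.435],
  [0,0,0,0.034,-0.0044,0,-0.435],
  [0,0,0,0.034,-0.0044,0,-0.435],
  [0,0,0,0.034,-0.0044,0,-0.435],
  [0,0,0,0.034,-0.0044,0,-0.435],
  [0,0,0,0.034,-0.0044,0,-0.435],
])

```text
clock: 14.98
tcp_pos: [0.5113, 0.1133, 0.1784]
orientation: [-2.338, -2.098, -0.001]
contact_force: [1.0, -0.3, -0.2]
grip_width: 0.0241
gripper_force: 0.0
```

Call:
apply_moves([
  [0,0,0,0.034,-0.0044,0,-0.435],
  [0,0,0,0.034,-0.0044,0,-0.435],
  [0,0,0,0,0,0,-0.435],
  [0,0,0,0,0,0.015,-0.435],
  [0,0,0,0,0,0.015,-0.435],
  [0,0,0,0,0,0,-0.435],
  [0,0,0,0,0,0,-0.435],
  [0,0,0,0,0,0,-0.435],
])

```text
clock: 15.65
tcp_pos: [0.5106, 0.18, 0.1489]
orientation: [2.339, 2.098, 0.001]
contact_force: [0.2, -0.1, 0.7]
grip_width: 0.0241
gripper_force: 0.0
```

```bash
python3 -c "
from h import *;where()
grab_frame('scene')
for t in('jar1','big_jar','vial'):
  for s in silhouettes(t,'scene'):
    if s['p']>.2:print(t,round(s['p'],2),np.round(s['extent'],1))"
```

```text
t 15.65 tray mm [-61.3 147.8] z 148.9 yaw err -0.03 tilt [ 0.  0. -1.] w 0.0241 F [ 0.2 -0.1  0.7] q [-0.68  0.36  0.28  1.97 -0.14  0.82 -0.43]
jar1 0.67 [227.2 253.3  12.   18.7]
jar1 0.65 [402.6 213.9  15.6  11.1]
jar1 0.62 [376.6 237.4  19.1  21.9]
jar1 0.51 [221.3 238.8  14.2  12.6]
jar1 0.46 [214.6 251.9  13.7  18.9]
big_jar 0.63 [322.5 226.2  25.7  26.7]
big_jar 0.35 [375.2 237.2  16.5  20.7]
vial 0.57 [436.6 237.6  21.7  23. ]
```

Call:
apply_moves([
  [0,0,0,0,0,0.017,-0.435],
  [0,0,0,0,0,0.017,-0.435],
  [0,0,0,0,0,0,-0.435],
  [0,0,0,-0.008,0,0,-0.435],
  [0,0,0,-0.012,-0.0003,0,-0.435],
  [0,0,0,-0.012,-0.0003,0,-0.435],
  [0,0,0,-0.012,-0.0003,0,-0.435],
  [0,0,0,-0.012,-0.0003,0,-0.435],
])

```text
clock: 16.52
tcp_pos: [0.5031, 0.1228, 0.1151]
orientation: [2.339, 2.096, 0.002]
contact_force: [-0.7, 0.9, 0.1]
grip_width: 0.024
gripper_force: 0.3
```

Call:
apply_moves([
  [0,0,0,-0.0125,-0.0003,0,-0.435],
  [0,0,0,-0.0125,-0.0003,0,-0.435],
  [0,0,0,-0.0125,-0.0003,0,-0.435],
  [0,0,0,-0.0125,-0.0003,0,-0.435],
  [0,0,0,-0.0125,-0.0003,0,-0.435],
  [0,0,0,-0.0125,-0.0003,0,-0.435],
  [0,0,0,-0.0125,-0.0003,0,-0.435],
  [0,0,0,-0.0125,-0.0003,0,-0.435],
])

```text
clock: 17.18
tcp_pos: [0.4896, 0.0243, 0.1143]
orientation: [-2.338, -2.098, -0.0]
contact_force: [0.1, 1.4, 0.5]
grip_width: 0.0243
gripper_force: 0.8
```

```bash
python3 -c "
from h import *;where()"
```

```text
t 17.18 tray mm [-65.3  -9.2] z 114.3 yaw err 0.0 tilt [ 0.  0. -1.] w 0.0243 F [0.1 1.4 0.5] q [-0.43  0.34  0.31  2.11 -0.16  0.71 -0.13]
```

Call:
apply_moves([
  [0,0,0,-0.0122,0,0,-0.435],
  [0,0,0,-0.0122,0,0,-0.435],
  [0,0,0,-0.0122,0,0,-0.435],
  [0,0,0,-0.0122,0,0,-0.435],
  [0,0,0,-0.0122,0,0,-0.435],
  [0,0,0,-0.0122,0,0,-0.435],
  [0,0,0,-0.0115,0.0078,0,-0.435],
  [0,0,0,-0.0115,0.0078,0,-0.435],
])

```text
clock: 17.85
tcp_pos: [0.4941, -0.0731, 0.1141]
orientation: [-2.338, -2.098, 0.001]
contact_force: [0.7, 0.8, -0.4]
grip_width: 0.0242
gripper_force: 0.1
```

Call:
apply_moves([
  [0,0,0,-0.0115,0.0078,0,-0.435],
  [0,0,0,-0.0115,0.0078,0,-0.435],
  [0,0,0,-0.0115,0.0078,0,-0.435],
  [0,0,0,-0.0115,0.0078,0,-0.435],
  [0,0,0,-0.01,0.0006,0,-0.435],
  [0,0,0,-0.01,0.0006,0,-0.435],
  [0,0,0,-0.01,0.0006,0,-0.435],
  [0,0,0,-0.01,0.0006,0,-0.435],
])

```text
clock: 18.52
tcp_pos: [0.5184, -0.1619, 0.1142]
orientation: [-2.338, -2.098, 0.001]
contact_force: [-0.3, -0.2, -0.3]
grip_width: 0.0239
gripper_force: 0.0
```

Call:
apply_moves([
  [0,0,0,0,0,0,-0.435],
  [0,0,0,0,0,-0.03,-0.435],
  [0,0,0,0,0,-0.034,-0.435],
  [0,0,0,0,0,0,-0.435],
  [0,0,0,0,0,0,-0.435],
  [0,0,0,0,0,0,-0.435],
  [0,0,0,0,0,0,-0.435],
  [0,0,0,0,0,0,-0.435],
])

```text
clock: 19.18
tcp_pos: [0.5182, -0.1605, 0.1771]
orientation: [-2.336, -2.097, 0.002]
contact_force: [-0.3, 0.3, -0.1]
grip_width: 0.0243
gripper_force: 0.0
```

```bash
python3 -c "
from h import *;where()
im=grab_frame('scene');cv2.imwrite('pics/s4.png',cv2.resize(im[160:300,190:480],None,fx=2.7,fy=2.7))
for t in('jar1','big_jar','vial'):
  for s in silhouettes(t,'scene'):
    if s['p']>.2:print(t,round(s['p'],2),np.round(s['extent'],1))"
```

```text
t 19.18 tray mm [ -16.9 -189.9] z 177.1 yaw err 0.02 tilt [ 0.    -0.002 -1.   ] w 0.0243 F [-0.3  0.3 -0.1] q [-0.12  0.33  0.37  1.95 -0.15  0.89  0.23]
jar1 0.66 [222.3 239.2  12.   11.8]
jar1 0.63 [215.1 252.8  10.3  18.3]
jar1 0.5 [375.2 237.6  21.2  14.9]
jar1 0.5 [229.3 251.4   9.7  17. ]
big_jar 0.55 [321.8 226.6  26.5  30.1]
vial 0.58 [438.  239.2  21.7  24.5]
```

View pics/s4.png

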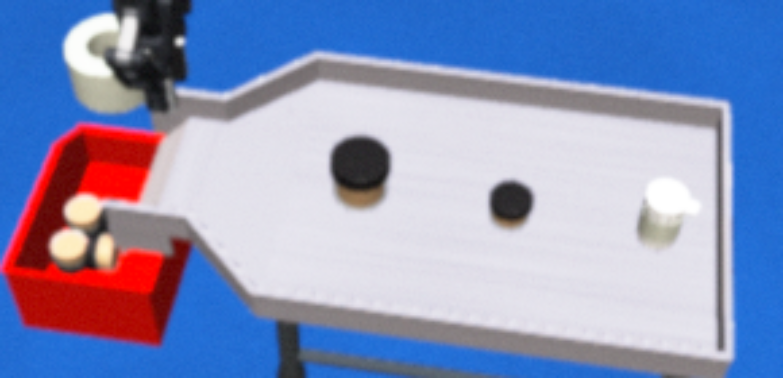

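The view shows only C at (510,203), the big jar and the vial left on the deck. Three jars are clearly visible in the bin, with the fourth hidden behind the cheek. I'll go for C with the hand yawed 40°.

Call:
apply_moves([
  [0,0,0,0.0354,-0.0012,0,-0.435],
  [0,0,0,0.0354,-0.0012,0,-0.435],
  [0,0,0,0.0354,-0.0012,0,-0.435],
  [0,0,0,0.0354,-0.0012,0,-0.435],
  [0,0,0,0.0354,-0.0012,0,-0.435],
  [0,0,0,0.0354,-0.0012,0,-0.435],
  [0,0,0,0.0354,-0.0012,0,-0.435],
  [0,0,0,0.0354,-0.0012,0,-0.435],
])

```text
clock: 20.05
tcp_pos: [0.5398, 0.1233, 0.1782]
orientation: [-2.338, -2.098, 0.0]
contact_force: [1.0, 0.2, 0.7]
grip_width: 0.0241
gripper_force: 0.0
```

Call:
apply_moves([
  [0,0,-0.95,0,0,0,-0.435],
  [0,0,-0.95,0,0,0,-0.435],
  [0,0,-0.95,0,0,0,-0.435],
  [0,0,-0.95,0,0,0,-0.435],
  [0,0,-0.95,0,0,0,-0.435],
  [0,0,-0.95,0,0,0,-0.435],
  [0,0,-0.95,0,0,0,-0.435],
  [0,0,0,0,0,0,-0.435],
])

```text
clock: 20.72
tcp_pos: [0.54, 0.1215, 0.1781]
orientation: [-1.477, -2.772, 0.0]
contact_force: [-0.5, -0.1, -0.2]
grip_width: 0.0243
gripper_force: 0.0
```

```bash
python3 -c "
from h import *;where()"
```

```text
t 20.72 tray mm [-25.7  92.8] z 178.1 yaw err 40.09 tilt [ 0. -0. -1.] w 0.0243 F [-0.5 -0.1 -0.2] q [-0.43  0.34  0.12  1.91 -0.05  0.9   0.31]
```

Call:
apply_moves([
  [0,0,0,0,0,0.02,-0.435],
  [0,0,0,0,0,0.022,-0.435],
  [0,0,0,0,0,0.022,-0.435],
  [0,0,0,0,0,0,-0.435],
  [0,0,0,0,0,0,-0.435],
  [0,0,0,0,0,0,-0.435],
  [0,0,0,-0.01,0,0,-0.435],
  [0,0,0,-0.012,0,0,-0.435],
])

```text
clock: 21.38
tcp_pos: [0.5529, 0.1036, 0.1154]
orientation: [1.48, 2.77, 0.002]
contact_force: [0.0, -0.8, 0.2]
grip_width: 0.0242
gripper_force: 0.1
```

Call:
apply_moves([
  [0,0,0,-0.012,0,0,-0.435],
  [0,0,0,-0.012,0,0,-0.435],
  [0,0,0,-0.012,0,0,-0.435],
  [0,0,0,-0.011,0,0,-0.435],
  [0,0,0,-0.011,0,0,-0.435],
  [0,0,0,0,0,0,-0.435],
  [0,0,0,0,0,0,-0.435],
  [0,0,0,0,0,0,-0.435],
])

```text
clock: 22.05
tcp_pos: [0.5841, 0.0554, 0.114]
orientation: [-1.481, -2.77, 0.0]
contact_force: [-0.4, 0.4, -0.5]
grip_width: 0.0244
gripper_force: 0.0
```

```bash
python3 -c "
from h import *;where()
cv2.imwrite('pics/w5.png',np.vstack([cv2.resize(grab_frame('scene')[160:300,200:480],(560,280)),cv2.copyMakeBorder(cv2.resize(grab_frame('wrist'),(400,300)),0,0,0,160,0)]))"
```

```text
t 22.05 tray mm [25.3 31.9] z 114.0 yaw err 39.92 tilt [ 0.001 -0.001 -1.   ] w 0.0244 F [-0.4  0.4 -0.5] q [-0.3   0.47  0.13  1.88 -0.08  0.8   0.46]
```

View pics/w5.png

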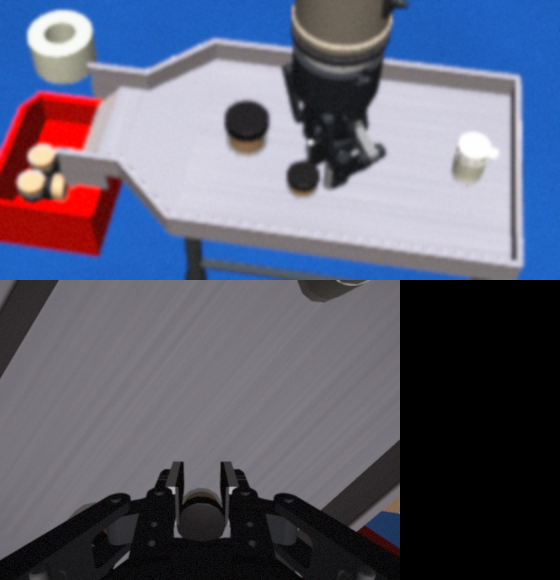

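Jar C sits cradled in the tips and is heading away from the big jar. I'll arc it back in line with the tray.

Call:
apply_moves([
  [0,0,0.4,-0.012,0,0,-0.435],
  [0,0,0.8,-0.012,0,0,-0.435],
  [0,0,0.9,-0.012,0,0,-0.435],
  [0,0,0.9,-0.012,0,0,-0.435],
  [0,0,0.9,-0.012,0,0,-0.435],
  [0,0,0.9,-0.012,0,0,-0.435],
  [0,0,0.9,-0.012,0,0,-0.435],
  [0,0,0.9,-0.012,0,0,-0.435],
])

```text
clock: 22.82
tcp_pos: [0.6139, -0.0354, 0.1144]
orientation: [2.339, 2.097, 0.0]
contact_force: [0.7, 0.6, 0.4]
grip_width: 0.024
gripper_force: 0.1
```

```bash
python3 -c "
from h import *;where()
grab_frame('scene')
for t in('jar1','big_jar'):
  for s in silhouettes(t,'scene'):
    if s['p']>.2:print(t,round(s['p'],2),np.round(s['extent'],1))
"
```

```text
t 22.82 tray mm [ 64.7 -55.1] z 114.4 yaw err -0.06 tilt [-0.     0.001 -1.   ] w 0.024 F [0.7 0.6 0.4] q [-0.28  0.52  0.31  1.82 -0.21  0.83  0.03]
jar1 0.76 [215.8 250.8  14.4  16.7]
jar1 0.67 [221.  237.5  11.6  13. ]
jar1 0.63 [228.4 251.4  11.   16.5]
jar1 0.51 [297.5 255.6  10.2  19.1]
big_jar 0.72 [329.1 230.3   9.2  17.7]
```

Call:
apply_moves([
  [0,0,0,-0.0122,0,0,-0.435],
  [0,0,0,-0.0122,0,0,-0.435],
  [0,0,0,-0.0115,-0.0078,0,-0.435],
  [0,0,0,-0.0115,-0.0078,0,-0.435],
  [0,0,0,-0.0115,-0.0078,0,-0.435],
  [0,0,0,-0.0115,-0.0078,0,-0.435],
  [0,0,0,-0.0115,-0.0078,0,-0.435],
  [0,0,0,-0.0115,-0.0078,0,-0.435],
])

```text
clock: 23.63
tcp_pos: [0.5559, -0.1237, 0.1143]
orientation: [-2.333, -2.104, 0.0]
contact_force: [-0.1, -0.4, 0.1]
grip_width: 0.0242
gripper_force: 0.1
```

Call:
apply_moves([
  [0,0,0,-0.0105,-0.0005,0,-0.435],
  [0,0,0,-0.0105,-0.0005,0,-0.435],
  [0,0,0,-0.0105,0,0,-0.435],
  [0,0,0,-0.009,0,0,-0.435],
  [0,0,0,0,0,0,-0.435],
  [0,0,0,0,0,-0.035,-0.435],
  [0,0,0,0,0,-0.035,-0.435],
  [0,0,0,0,0,-0.035,-0.435],
])

```text
clock: 24.3
tcp_pos: [0.5518, -0.1623, 0.22]
orientation: [-2.331, -2.104, 0.002]
contact_force: [0.5, -0.7, -0.8]
grip_width: 0.0241
gripper_force: 0.0
```

Call:
apply_moves([
  [0,0,0,0.03,0,-0.01,-0.435],
  [0,0,0,0.03,0,-0.01,-0.435],
  [0,0,0,0.03,0,-0.01,-0.435],
  [0,0,0,0.03,0,-0.01,-0.435],
  [0,0,0,0.03,0,-0.01,-0.435],
  [0,0,0,0,0,0,-0.435],
  [0,0,0,0,0,0,-0.435],
  [0,0,0,0,0,0,-0.435],
])

```text
clock: 24.97
tcp_pos: [0.5673, -0.0137, 0.269]
orientation: [2.332, 2.105, -0.001]
contact_force: [-0.4, -0.1, -0.2]
grip_width: 0.0244
gripper_force: 0.0
```

```bash
python3 -c "
from h import *;where()
a=grab_frame('scene');b=grab_frame('top')
cv2.imwrite('pics/end.png',np.vstack([cv2.resize(a[150:310,190:480],None,fx=2,fy=2),cv2.resize(b[160:300,190:480],None,fx=2,fy=2)]))"
```

```text
t 24.97 tray mm [ 16.1 -38.7] z 269.0 yaw err 0.32 tilt [-0.001 -0.    -1.   ] w 0.0244 F [-0.4 -0.1 -0.2] q [-0.35  0.27  0.32  1.79 -0.09  1.1  -0.1 ]
```

View pics/end.png

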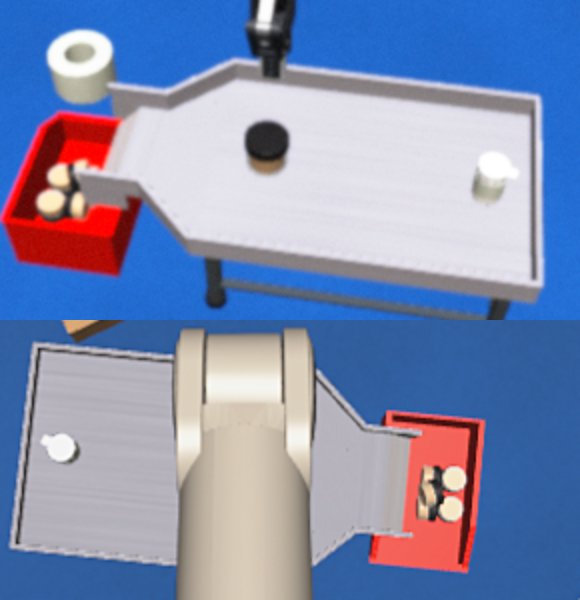

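The deck and apron hold only the big jar at (266,145) and the vial at (490,175). The jars lie in the bin around (440,490) in the top view, and the hand is 0.27 m up and clear. I'm handing in.

```bash
python3 -c "
from h import *
print(order.hand_in())"
```

```text
the job is handed in; nothing more can be done
None
```

I swept all five small jars off the spout toward the red bin and handed the job in at about 25 s: the deck and apron are clear of them, though the jars in the bin overlap in the last pictures so I couldn't count all five there; the big jar and vial still stand on the tray and the hand is clear.

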